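Show where the funnel is put away

ROBOT

A 6-joint arm with a two-finger parallel gripper is mounted at the origin on the work surface. World frame = base frame: x ahead of the robot, y to its left, z up, the work surface at z = 0. Lengths are in mm, angles in rad, forces in N, time in s.
With the tool pointing down it reaches from about 300 to 825 mm from the base axis. Payload 5.4 kg.
Tool frame: the origin (TCP) lies on the centre line of the jaws, within the pads' length; the fingertips stand bot.tip_extent ahead of it and the grasp point (between the pads) lies 6 mm ahead of it (bot.tip_extent is the distance from the TCP to the fingertips, in mm); z points along the fingers, y is the line along which they close (so a half turn about z gives the same grasp; the last joint's range is limited). The gripper opens to 92 mm and grips with 3 to 60 N. Pads are 20 mm wide; open, the fingers measure 128 mm over their backs; the gripper's body (75 mm by 189 mm) begins 69 mm behind the grasp point.
Start: joints at [1.128, 0.158, 1.597, -0, 1.386, -0.21], TCP at [132.666, 559.469, 239.601] pointing down, gripper open.
Joint ranges: [-2.91, 2.91], [-0.94, 2.29], [0.18, 2.7], [-1.29, 4.43], [0.17, 2.64], [-3, 3]. Speed limits (rad/s): [2.57, 2.57, 3.14, 3.14, 3.14, 3.14].

INTERFACE

Orientations are given as a 3x3 rotation matrix whose columns are the frame's x, y, z axes.
In Python, from station import bot gives the robot as it stands.
- The arm moves only by the tool drive_tool, never from a script. Its argument "deltas" is text: rows parted by semicolons, each of 7 numbers parted by spaces: the shift along the world's x, y, z in m, then the turn, a rotation vector about the world's x, y, z in rad, then the finger opening in m, from 0 to 0.0919. A call has 1 to 8 rows; each row is the pose to reach, as a shift and turn from the pose commanded when the call began; what a row does not reach only later rows make up. A row lasts 1/12 s, in which the tool goes at most 41.7 mm and 7.16 degrees, less where a joint would pass 70% of its speed; a pose out of reach is approached as far as the arm can. A call with a gripper value outside its range is refused whole. The fingers move at their own pace and stop on an object; the grip force is fixed at half the most. Time passes only in rows, so rows that repeat a pose let the fingers close. It gives the time, the measured TCP pose, the force, the opening and the grip force at its end, in the units of the state.
- bot.get_state(): the state, without advancing time (a new reading comes with each control period).
- bot.snapshot(name): name is "scene" or "top" or "wrist"; returns a dict with "image" (400x640x3 uint8, red, green, blue), "z_map" (400x640 float32, mm along the optical axis (not along the pixel's ray), 0 where there is no reading), "fx", "fy", "cx", "cy" (pixels), "R" (3x3) and "t" (3): a world point X has camera coordinates R X + t; the wrist camera has in their place "T_tool_cam" (4x4, takes a point from camera to tool coordinates, whose origin is the TCP and whose axes are the flange's). Camera axes: x right, y down, z forward; pixel columns grow to the right and rows downward; lengths in mm; the calibration is good to about 2 mm. A picture is of the moment at which its call begins: read the wrist's pose just before it.
- bot.close_job(): hands the job in; it is judged then, once.
The state is a dict: "time": time; "joint_positions": joint angles; "dq": joint speeds; "joint_efforts": joint torques, N m; "tcp_pos": TCP position; "orientation": TCP orientation; "wrist_force": force on the tool from outside, world axes, zero at the start; "ft_torque": the same for the moment, N m; "width": finger opening in mm; "grasp_force": force on a finger pad.
Only numpy, scipy, OpenCV 4.12 (cv2) and the standard library are available. Lean on these libraries where they do the work, as an engineer would, in place of code of your own. Each camera call takes 0.05 s, during which the arm holds its last target. There are 200 camera calls.

TASK

Show a helper where the funnel is put away: with the fingertips, push the pine box's drawer open to its stop by the back of its raised front board, then point straight down at the tip of the funnel's spout from a few centimetres above it, keeping still there for two seconds without touching the funnel. Then point straight down at the middle of the drawer's open space, a few centimetres above the box, and finish there, still pointing and touching nothing. Nothing is gripped or lifted: the outer face of the drawer front is not touched by the fingers, and the jar, the strainer and the spice carousel are left as they stand.

Things in the scene. Friction and masses are not known exactly. Their poses are not given: they have to be found in the camera images.
- pine_box: Small pine box screwed to the shelf: 160 mm deep (its x), 150 mm wide (its y), 100 mm high. Origin at the centre of its underside; its front, where the drawer comes out, faces its own -x; x and y level, z up. Its roof is flat, 100 mm above the shelf, and covers the shut drawer.
- drawer (a joint): How far the drawer is out, in m along the box's -x: 0 shut, 0.110 at its stop. It starts up to 0.03 out. It slides with about 1.5 N of friction and stays where it is left.
- lip (a point): Middle of the top edge, on the rear (box +x) side, of the drawer's front board; it moves with the drawer and its axes are the box's. The board is 146 mm wide (y), 14 mm thick in all (from this point towards -x) and its top is 140 mm above the shelf, so 40 mm of it stand up above the box's roof: fingertips held above the roof behind it push it, and the drawer, out towards the box's -x.
- drawer_mid (a point): Point that moves with the drawer, in the middle of its width, 50 mm behind the rear side of its front board (box +x from lip) and level with the box's roof (100 mm above the shelf). With the drawer out to its stop this is about the middle of its open space, which is then 110 mm long (x), 114 mm wide inside, and bare down to 17 mm above the shelf. The front board's top stands 40 mm higher than this point.
- drawer_face (a point): Middle of the top edge of the outer face of the drawer front (the face that looks to box -x), 136 mm above the shelf; it moves with the drawer. This face, 146 mm wide and 130 mm high, belongs to a 6 mm facing on the front board; the fingers must not touch the facing. The board behind it stands 4 mm higher.
- funnel: Green silicone funnel, loose, standing mouth down with its spout up: 86 mm across at the foot with a small flat tab, narrowing to a 16 mm spout, 80 mm high. Origin at the centre of its underside, z up.
- funnel_tip (a point): Centre of the top end of the funnel's spout, 80 mm above the shelf.
- jar: Empty glass jar with its steel screw lid on, loose, 76 mm across, 108 mm high. Origin at the centre of its underside. Leave alone.
- strainer: Stainless steel strainer, loose, lying bowl upside down: 80 mm across, 38 mm high, flat handle reaching 138 mm from the centre along its +x. Origin at the centre of the bowl's rim on the shelf. Leave alone.
- carousel_edge (a point): Point on the edge of the round tray of the white plastic spice carousel, which turns freely on its base; tray 170 mm across with six 97 mm high spice jars, centre knob up to 168 mm. The tray's centre lies 85 mm from this point along the point's own +x. Leave alone.
Things that resemble listed ones, but are neither listed nor needed, are in the scene too. There is more than one size of the funnel; the job needs the largest.

How it is judged:
By the outcome, as a careful person would: the job done as asked, in the order asked, and still so for the second after the job is handed in, with the robot touching nothing.
It also fails if it takes over 48 s, if anything falls off the work surface, if the arm or the gripper's body presses on something with over 40 N, if the wrist force passes 120 N, or if a joint passes its speed limit or range.

## Working session

There is one attempt and no reset: what is moved stays moved. The work goes in short steps, Python scripts to look and compute and a tool call to move; the robot and the scene stay as the last step left them, time stands still between calls to the robot, and variables do not carry over. Pictures are saved under pics/ and viewed, at most 10 in all, crops included, and the job is handed in when it is done.

Besides the shell and the picture viewer there is one more tool, called after "Emit:" by a JSON object that holds its "api" and its "payload", one argument or row to a line. drive_tool: Moves the arm, as the interface text tells. Its arguments: {"type":"object","properties":{"deltas":{"type":"string"}},"required":["deltas"]}

```bash
mkdir -p pics; cat > h.py <<'E'
import numpy as np, cv2, pickle
from station import bot
def snap(n,f):
    s=bot.get_state(); d=bot.snapshot(n); d['s']={k:np.array(v) for k,v in s.items()}
    pickle.dump(d,open(f'{f}.pkl','wb')); cv2.imwrite(f'pics/{f}.png',d['image'][:,:,::-1]); return d
def world(d):
    z=d['z_map'].astype(float); v,u=np.mgrid[:z.shape[0],:z.shape[1]]
    P=np.stack([(u-d['cx'])/d['fx']*z,(v-d['cy'])/d['fy']*z,z],-1)
    if 'R' in d and d.get('R') is not None: W=(P-np.array(d['t']))@np.array(d['R'])
    else:
        T=np.array(d['T_tool_cam']); W=(P@T[:3,:3].T+T[:3,3])@d['s']['orientation'].T+d['s']['tcp_pos']
    W[z==0]=np.nan; return W
E
python3 -c "
from h import *
a=snap('scene','scene0');b=snap('top','top0')
print(bot.tip_extent,bot.get_state())"
```

```text
25.0 {'time': 0.1, 'joint_positions': array([ 1.12792522e+00,  1.58986640e-01,  1.59810826e+00, -8.29137371e-06,
        1.38622658e+00, -2.10095123e-01]), 'dq': array([-3.11498258e-04, -1.51212980e-03, -2.37590205e-03, -7.14645383e-04,
        6.08319016e-04, -8.88968018e-05]), 'joint_efforts': array([ 2.81491276e-05, -3.86502171e+01, -3.22960782e+01,  7.04011414e-02,
        3.38437746e-02, -2.41159148e-05]), 'tcp_pos': array([132.42654031, 558.99303126, 238.71603411]), 'orientation': array([[-9.73030006e-01,  2.30677415e-01, -7.33497105e-04],
       [ 2.30678312e-01,  9.73028810e-01, -1.56552672e-03],
       [ 3.52582158e-04, -1.69250635e-03, -9.99998506e-01]]), 'wrist_force': array([-0.14504852, -0.39600035,  0.17918253]), 'ft_torque': array([ 0.01107944, -0.00445483,  0.02410754]), 'grasp_force': 0.0, 'width': 92.02409031439197}
```

View pics/scene0.png

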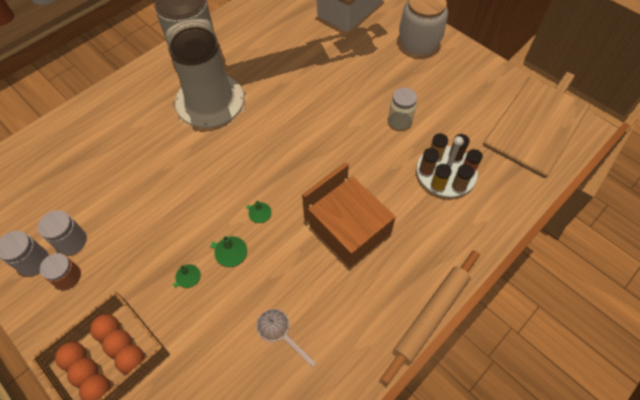

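View pics/top0.png

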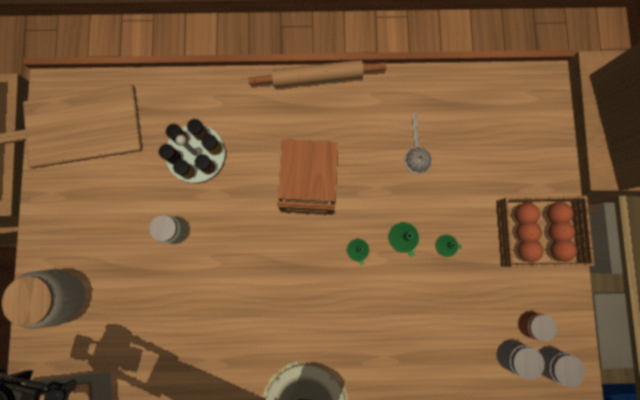

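Scene picture: the pine box is at (348,215). There are three green funnels at (260,211), (230,250) and (188,275), and the strainer is at (272,323). In the top picture the funnels are at (358,250), (404,237) and (447,245), the box is at (308,170) with its front board at (306,207), and the carousel is at (193,150). The one that could be confused is the funnel, and the middle one looks largest. I'll check with a crop and depth.

```bash
python3 - <<'E'
from h import *
for f in ('top0','scene0'):
    d=pickle.load(open(f+'.pkl','rb'));W=world(d);im=d['image'].astype(int)
    g=(im[...,1]>im[...,0]+30)&(im[...,1]>im[...,2]+20)
    n,l,st,c=cv2.connectedComponentsWithStats(g.astype('uint8'))
    for i in range(1,n):
        if st[i,4]<60: continue
        P=W[l==i];P=P[~np.isnan(P[:,2])];t=P[P[:,2]>P[:,2].max()-8]
        print(f,c[i].round(),st[i,4],'ext',np.ptp(P,0).round(),'maxz',P[:,2].max().round(1),'tip',t.mean(0).round(1),len(t))
    # roof & lip
    X,Y,Z=W[...,0],W[...,1],W[...,2]
    cen=W[170,308] if f=='top0' else W[215,348]
    print('roofpt',cen.round(1))
    near=(np.hypot(X-cen[0],Y-cen[1])<170)
    for nm,m in (('roof',near&(abs(Z-100)<8)),('lip',near&(Z>128)&(Z<150))):
        P=W[m]; r=cv2.minAreaRect(P[:,:2].astype('float32')); print(nm,len(P),r,cv2.boxPoints(r).round(1).tolist(),np.median(P[:,2]).round(1))
    u0=(260,130) if f=='top0' else (160,150)
    cv2.imwrite(f'pics/{f}c.png',cv2.resize(d['image'][u0[1]:u0[1]+150,u0[0]:u0[0]+(210 if f=="top0" else 250),::-1],None,fx=3.2,fy=3.2,interpolation=cv2.INTER_CUBIC))
    print('shelf z',W[300,200],'base?',d.get('R') is not None)
E
```

```text
top0 [403. 238.] 652 ext [89. 78. 83.] maxz 83.9 tip [ 443.6 -282.3   80. ] 25
top0 [447. 245.] 333 ext [53. 66. 63.] maxz 63.9 tip [ 418.6 -400.5   59.5] 16
top0 [358. 250.] 338 ext [64. 53. 62.] maxz 63.4 tip [ 410.8 -152.4   59.1] 14
roofpt [619.5 -18.3 101.2]
roof 3423 ((607.3519287109375, -17.02191925048828), (150.12171936035156, 187.9331817626953), 85.7552490234375) [[508.1000061035156, -84.9000015258789], [695.5, -98.80000305175781], [706.5999755859375, 50.900001525878906], [519.2000122070312, 64.80000305175781]] 99.9
lip 341 ((521.8587036132812, -10.612068176269531), (144.748046875, 14.863041877746582), 85.77556610107422) [[509.1000061035156, -82.19999694824219], [523.9000244140625, -83.30000305175781], [534.5999755859375, 61.0], [519.7999877929688, 62.099998474121094]] 137.5
shelf z [280.98226552 284.19733903   0.66326687] base? True
scene0 [259. 213.] 301 ext [67. 56. 58.] maxz 59.9 tip [ 413.3 -156.5   56.5] 4
scene0 [230. 252.] 673 ext [94. 80. 84.] maxz 84.0 tip [ 446.9 -286.2   80.7] 15
scene0 [187. 277.] 375 ext [51. 67. 58.] maxz 60.2 tip [ 418.7 -405.2   58.7] 3
roofpt [618.9 -30.3  97.3]
roof 3655 ((607.5650634765625, -18.989349365234375), (153.05714416503906, 185.74038696289062), 85.509521484375) [[509.0, -88.0], [694.2000122070312, -102.5999984741211], [706.0999755859375, 50.0], [521.0, 64.5999984741211]] 100.7
lip 339 ((520.864501953125, -12.872116088867188), (146.10308837890625, 17.587614059448242), 86.50816345214844) [[507.6000061035156, -85.30000305175781], [525.2000122070312, -86.30000305175781], [534.0999755859375, 59.5], [516.5, 60.599998474121094]] 138.3
shelf z [ 491.45107376 -420.74990145    4.50780589] base? True
```

View pics/top0c.png

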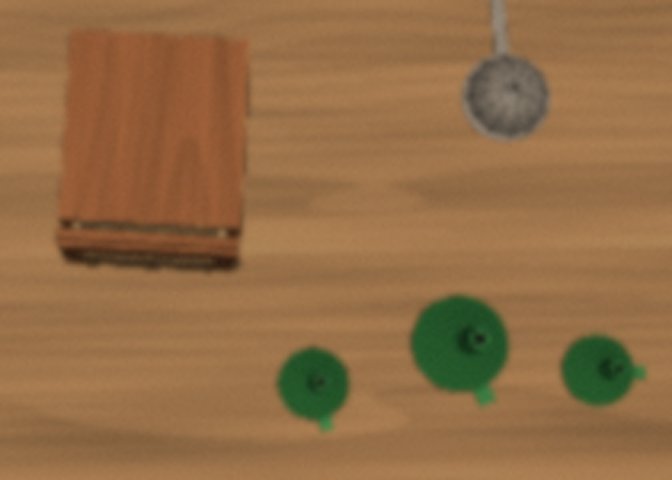

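The top crop shows the largest funnel at crop (460,343), with its tip 80 mm high. The two small funnels are only about 60 mm high, so the middle one is right. The drawer board is about 12 mm out, with a gap visible behind it. I'll close the fingers, align the yaw with the box (-0.074 rad) and move above the roof behind the board.

Emit:
{"api": "drive_tool", "payload": {
  "deltas": "0.426 -0.572 0 0 0 0.159 0;0.426 -0.572 0 0 0 0.159 0;0.426 -0.572 0 0 0 0.159 0;0.426 -0.572 0 0 0 0.159 0;0.426 -0.572 0 0 0 0.159 0;0.426 -0.572 0 0 0 0.159 0;0.426 -0.572 0 0 0 0.159 0;0.426 -0.572 0 0 0 0.159 0"
}}

```text
time: 0.77
tcp_pos: [331.0, 292.0, 239.4]
orientation: [[-0.997, 0.073, -0.0], [0.073, 0.997, -0.0], [0.0, -0.0, -1.0]]
wrist_force: [0.7, 0.8, 0.7]
width: 40.4
grasp_force: 0.0
```

Emit:
{"api": "drive_tool", "payload": {
  "deltas": "0.228 -0.305 0 0 0 0 0;0.228 -0.305 0 0 0 0 0;0.228 -0.305 0 0 0 0 0;0.228 -0.305 0 0 0 0 0;0.228 -0.305 0 0 0 0 0;0.228 -0.305 0 0 0 0 0;0.228 -0.305 0 0 0 0 0;0.228 -0.305 0 0 0 0 0"
}}

```text
time: 1.43
tcp_pos: [530.8, 24.9, 239.2]
orientation: [[-0.997, 0.074, -0.001], [0.074, 0.997, 0.0], [0.001, 0.0, -1.0]]
wrist_force: [0.1, 0.7, -0.2]
width: 0.2
grasp_force: 0.0
```

Emit:
{"api": "drive_tool", "payload": {
  "deltas": "0 0 0 0 0 0 0;0 0 0 0 0 0 0;0 0 0 0 0 0 0;0 0 0 0 0 0 0"
}}

```text
time: 1.77
tcp_pos: [529.3, 28.0, 239.4]
orientation: [[-0.997, 0.072, -0.001], [0.072, 0.997, 0.0], [0.001, 0.0, -1.0]]
wrist_force: [-0.1, 0.6, -0.5]
width: 0.3
grasp_force: 0.0
```

Emit:
{"api": "drive_tool", "payload": {
  "deltas": "0.03 -0.041 0 0 0 0 0;0.03 -0.041 0 0 0 0 0;0.03 -0.041 0 0 0 0 0;0.03 -0.041 0 0 0 0 0;0.03 -0.041 0 0 0 0 0"
}}

```text
time: 2.18
tcp_pos: [559.5, -12.7, 239.7]
orientation: [[-0.997, 0.072, -0.0], [0.072, 0.997, 0.001], [0.0, 0.0, -1.0]]
wrist_force: [0.9, 0.1, 0.1]
width: 0.4
grasp_force: 0.0
```

```bash
python3 - <<'E'
from h import *
d=snap('wrist','w0');print(d['s']['tcp_pos'].round(1),'R' in d)
W=world(d);Z=W[...,2]
for a,b in((92,108),(130,146)):
    P=W[(Z>a)&(Z<b)&(W[...,0]>450)]
    if len(P)>20: print(len(P),cv2.boxPoints(cv2.minAreaRect(P[:,:2].astype('float32'))).round(1).tolist(),np.median(P[:,2]).round(1))
E
```

```text
[559.5 -12.7 239.7] False
12985 [[492.70001220703125, -78.0], [626.7000122070312, -104.0], [707.4000244140625, 310.79998779296875], [573.4000244140625, 336.8999938964844]] 98.6
3073 [[508.8999938964844, -83.5], [522.5999755859375, -84.5], [533.2999877929688, 61.0], [519.5, 62.0]] 137.3
```

View pics/w0.png

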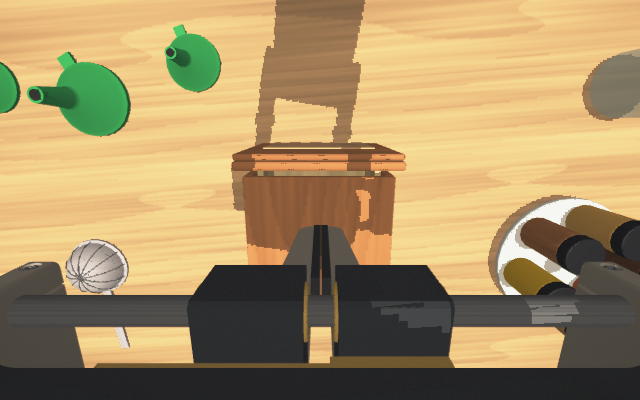

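The wrist view shows the board at (320,160), with the closed fingers behind it over the roof. Its rear edge is at about (528,-12), which agrees with the top view. I'll go down to 15 mm above the roof.

Emit:
{"api": "drive_tool", "payload": {
  "deltas": "0 0 -0.04 0 0 0 0;0 0 -0.075 0 0 0 0;0 0 -0.1 0 0 0 0;0 0 -0.1 0 0 0 0;0 0 -0.1 0 0 0 0;0 0 -0.1 0 0 0 0"
}}

```text
time: 2.73
tcp_pos: [561.2, -13.9, 141.8]
orientation: [[-0.997, 0.073, 0.003], [0.073, 0.997, -0.001], [-0.003, -0.0, -1.0]]
wrist_force: [-0.8, 0.1, 0.8]
width: 0.7
grasp_force: 0.0
```

Emit:
{"api": "drive_tool", "payload": {
  "deltas": "-0.01 0.0007 0 0 0 0 0;-0.02 0.0015 0 0 0 0 0;-0.026 0.0019 0 0 0 0 0;-0.032 0.0024 0 0 0 0 0;-0.038 0.0028 0 0 0 0 0;-0.044 0.0033 0 0 0 0 0;-0.05 0.0037 0 0 0 0 0;-0.056 0.0041 0 0 0 0 0"
}}

```text
time: 3.4
tcp_pos: [503.9, -10.1, 140.0]
orientation: [[-0.997, 0.074, 0.001], [0.074, 0.997, -0.0], [-0.001, -0.0, -1.0]]
wrist_force: [2.7, 0.3, 1.6]
width: 0.5
grasp_force: 0.9
```

Emit:
{"api": "drive_tool", "payload": {
  "deltas": "-0.006 0.0004 0 0 0 0 0;-0.012 0.0009 0 0 0 0 0;-0.018 0.0013 0 0 0 0 0;-0.024 0.0018 0 0 0 0 0;-0.03 0.0022 0 0 0 0 0;-0.036 0.0027 0 0 0 0 0;-0.042 0.0031 0 0 0 0 0;-0.048 0.0035 0 0 0 0 0"
}}

```text
time: 4.07
tcp_pos: [455.5, -6.5, 139.5]
orientation: [[-0.997, 0.074, -0.0], [0.074, 0.997, -0.0], [0.0, -0.0, -1.0]]
wrist_force: [1.5, -0.5, 0.6]
width: 0.6
grasp_force: 0.9
```

Emit:
{"api": "drive_tool", "payload": {
  "deltas": "-0.002 0.0001 0 0 0 0 0;-0.004 0.0003 0 0 0 0 0;-0.006 0.0004 0 0 0 0 0;-0.008 0.0006 0 0 0 0 0"
}}

```text
time: 4.4
tcp_pos: [447.8, -5.8, 139.4]
orientation: [[-0.997, 0.074, -0.0], [0.074, 0.997, 0.0], [0.0, 0.0, -1.0]]
wrist_force: [1.6, -0.4, -1.1]
width: 0.7
grasp_force: 0.8
```

Emit:
{"api": "drive_tool", "payload": {
  "deltas": "-0.001 0.0001 0 0 0 0 0;-0.002 0.0001 0 0 0 0 0;-0.003 0.0002 0 0 0 0 0;-0.004 0.0003 0 0 0 0 0"
}}

```text
time: 4.73
tcp_pos: [444.0, -5.6, 139.5]
orientation: [[-0.997, 0.074, -0.0], [0.074, 0.997, 0.0], [0.0, 0.0, -1.0]]
wrist_force: [2.0, 0.2, -1.6]
width: 0.6
grasp_force: 0.8
```

Not at the stop yet, so I'll keep on in small steps.

Emit:
{"api": "drive_tool", "payload": {
  "deltas": "-0.001 0.0001 0 0 0 0 0;-0.002 0.0001 0 0 0 0 0;-0.003 0.0002 0 0 0 0 0;-0.003 0.0002 0 0 0 0 0"
}}

```text
time: 5.07
tcp_pos: [441.3, -5.4, 139.7]
orientation: [[-0.997, 0.074, 0.001], [0.074, 0.997, 0.0], [-0.001, 0.0, -1.0]]
wrist_force: [3.5, -0.4, -1.2]
width: 0.5
grasp_force: 1.4
```

Emit:
{"api": "drive_tool", "payload": {
  "deltas": "-0.001 0.0001 0 0 0 0 0;-0.002 0.0001 0 0 0 0 0;-0.002 0.0001 0 0 0 0 0"
}}

```text
time: 5.32
tcp_pos: [441.1, -5.4, 140.0]
orientation: [[-0.997, 0.074, 0.006], [0.074, 0.997, -0.0], [-0.006, 0.0, -1.0]]
wrist_force: [11.1, 0.1, -7.9]
width: 0.4
grasp_force: 5.1
```

The force rose to 11 N with no advance at TCP x = 441, where the stop was predicted. I'll back off and lift to 240 for a look with the top camera, already moving towards the funnel.

Emit:
{"api": "drive_tool", "payload": {
  "deltas": "0.01 -0.0007 0 0 0 0 0;0.02 -0.0015 0 0 0 0 0;0.02 -0.0015 0 0 0 0 0;0.02 -0.0015 0.03 0 0 0 0;0.02 -0.0015 0.07 0 0 0 0;0.02 -0.0015 0.1 0 0 0 0;0.02 -0.0015 0.1 0 0 0 0"
}}

```text
time: 5.9
tcp_pos: [461.8, -7.7, 246.5]
orientation: [[-0.997, 0.073, 0.01], [0.073, 0.997, -0.003], [-0.01, -0.003, -1.0]]
wrist_force: [0.6, -0.3, 0.6]
width: 0.2
grasp_force: 0.0
```

Emit:
{"api": "drive_tool", "payload": {
  "deltas": "0.02 -0.2 0 0 0 0 0;0.02 -0.2 0 0 0 0 0;0.02 -0.2 0 0 0 0 0;0.02 -0.2 0 0 0 0 0;0.02 -0.2 0 0 0 0 0;0.02 -0.2 0 0 0 0 0;0.02 -0.2 0 0 0 0 0"
}}

```text
time: 6.48
tcp_pos: [478.2, -207.8, 238.8]
orientation: [[-0.997, 0.077, -0.002], [0.077, 0.997, 0.001], [0.002, 0.001, -1.0]]
wrist_force: [-0.0, 0.9, -0.4]
width: 0.4
grasp_force: 0.0
```

```bash
python3 - <<'E'
from h import *
d=snap('wrist','w1');print(d['s']['tcp_pos'].round(1))
W=world(d);im=d['image'].astype(int)
def show(W,im):
    g=(im[...,1]>im[...,0]+30)&(im[...,1]>im[...,2]+20)
    P=W[g&(W[...,2]>70)&(W[...,2]<90)&(W[...,0]<560)]
    if len(P): print(len(P),P[:,2].max().round(1),P[P[:,2]>76].mean(0).round(1),[(round(float(c[0]),1),round(float(c[1]),1)) for c in [cv2.minEnclosingCircle(P[P[:,2]>76][:,:2].astype('float32'))[0]]])
def lip(W):
    P=W[(W[...,2]>130)&(W[...,2]<146)&(W[...,0]<470)&(W[...,0]>380)&(abs(W[...,1])<100)]
    if len(P)>20: print('lip',len(P),cv2.boxPoints(cv2.minAreaRect(P[:,:2].astype('float32'))).round(1).tolist())
show(W,im);lip(W)
t=snap('top','top1');W=world(t);show(W,t['image'].astype(int));lip(W)
E
```

```text
[ 478.2 -207.8  238.8]
158 80.4 [ 442.8 -281.9   78.6] [(443.1, -282.4)]
lip 2991 [[411.70001220703125, -77.30000305175781], [425.29998779296875, -78.4000015258789], [435.79998779296875, 56.79999923706055], [422.20001220703125, 57.900001525878906]]
18 82.9 [ 442.1 -284.4   80.1] [(444.0, -282.8)]
lip 330 [[412.20001220703125, -74.69999694824219], [426.20001220703125, -75.69999694824219], [436.5, 67.0], [422.5, 68.0]]
```

View pics/w1.png

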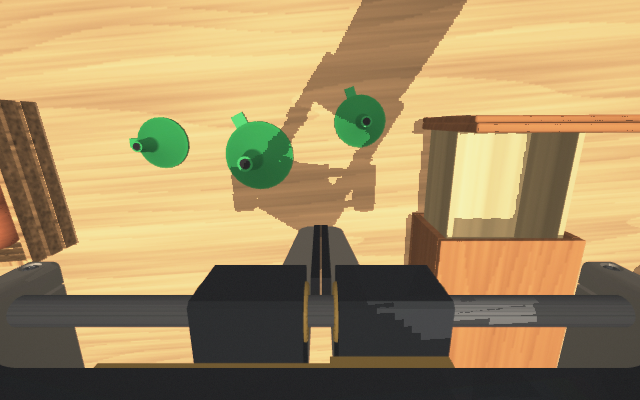

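The wrist view shows the drawer fully open at (510,180), its lip moved out 98 mm to x ≈ 431. The large funnel's spout is at (245,163), at about (443.5,-282.5). I'll move over it and down to 35 mm above the tip.

Emit:
{"api": "drive_tool", "payload": {
  "deltas": "-0.0175 -0.0375 0 0 0 0 0;-0.035 -0.075 0 0 0 0 0;-0.035 -0.075 0 0 0 0 0;-0.035 -0.075 -0.03 0 0 0 0;-0.035 -0.075 -0.06 0 0 0 0;-0.035 -0.075 -0.085 0 0 0 0;-0.035 -0.075 -0.099 0 0 0 0;-0.035 -0.075 -0.099 0 0 0 0"
}}

```text
time: 7.25
tcp_pos: [442.4, -278.0, 136.8]
orientation: [[-0.997, 0.072, -0.005], [0.072, 0.997, 0.006], [0.006, 0.006, -1.0]]
wrist_force: [0.0, 0.2, -1.1]
width: 0.7
grasp_force: 0.0
```

Emit:
{"api": "drive_tool", "payload": {
  "deltas": "0 0 0 0 0 0 0;0 0 0 0 0 0 0;0 0 0 0 0 0 0;0 0 0 0 0 0 0"
}}

```text
time: 7.58
tcp_pos: [444.9, -282.2, 142.2]
orientation: [[-0.997, 0.073, 0.002], [0.073, 0.997, -0.002], [-0.002, -0.002, -1.0]]
wrist_force: [-0.9, -0.5, 0.5]
width: 0.5
grasp_force: 0.0
```

```bash
python3 - <<'E'
from h import *
d=snap('wrist','w2');print(d['s']['tcp_pos'].round(1))
W=world(d);im=d['image'].astype(int)
g=(im[...,1]>im[...,0]+30)&(im[...,1]>im[...,2]+20)
P=W[g&(W[...,2]>76)&(W[...,2]<90)&(W[...,0]<560)]
print(len(P),P.mean(0) if len(P) else 0, cv2.minEnclosingCircle(P[:,:2].astype('float32')) if len(P) else 0)
s=snap('scene','s2');cv2.imwrite('pics/s2c.png',cv2.resize(s['image'][130:330,120:420,::-1],None,fx=2.6,fy=2.6))
E
```

```text
[ 444.9 -282.2  142.2]
174 [ 440.35162964 -282.25287117   78.51847194] ((442.4812316894531, -282.5317077636719), 8.166833877563477)
```

View pics/w2.png

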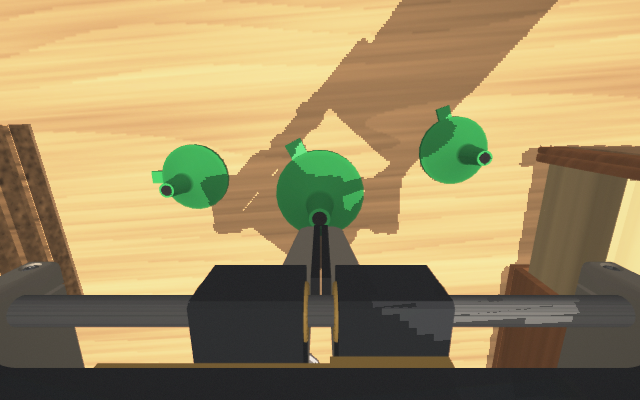

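View pics/s2c.png

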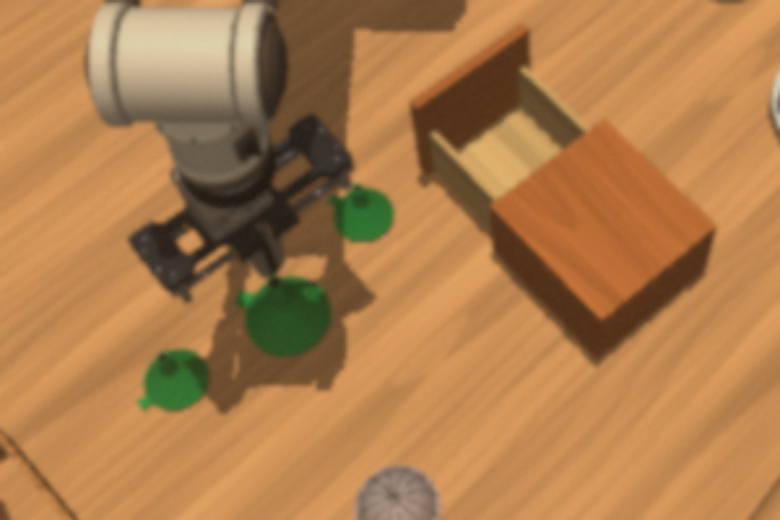

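The wrist view shows the spout tip (319,218) directly under the closed fingers, and the scene crop shows the drawer fully open. I'll trim 2 mm and hold still for well over 2 s.

Emit:
{"api": "drive_tool", "payload": {
  "deltas": "-0.002 0 -0.001 0 0 0 0;-0.002 0 -0.001 0 0 0 0;-0.002 0 -0.001 0 0 0 0;-0.002 0 -0.001 0 0 0 0;-0.002 0 -0.001 0 0 0 0;-0.002 0 -0.001 0 0 0 0;-0.002 0 -0.001 0 0 0 0;-0.002 0 -0.001 0 0 0 0"
}}

```text
time: 8.35
tcp_pos: [442.1, -281.8, 139.6]
orientation: [[-0.997, 0.074, -0.0], [0.074, 0.997, 0.0], [0.0, 0.0, -1.0]]
wrist_force: [-0.1, -0.6, -0.3]
width: 0.3
grasp_force: 0.0
```

Emit:
{"api": "drive_tool", "payload": {
  "deltas": "0 0 0 0 0 0 0;0 0 0 0 0 0 0;0 0 0 0 0 0 0;0 0 0 0 0 0 0;0 0 0 0 0 0 0;0 0 0 0 0 0 0;0 0 0 0 0 0 0;0 0 0 0 0 0 0"
}}

```text
time: 9.02
tcp_pos: [442.1, -281.8, 139.6]
orientation: [[-0.997, 0.074, 0.0], [0.074, 0.997, -0.0], [-0.0, -0.0, -1.0]]
wrist_force: [-0.2, 0.0, 0.2]
width: 0.0
grasp_force: 0.0
```

Emit:
{"api": "drive_tool", "payload": {
  "deltas": "0 0 0 0 0 0 0;0 0 0 0 0 0 0;0 0 0 0 0 0 0;0 0 0 0 0 0 0;0 0 0 0 0 0 0;0 0 0 0 0 0 0;0 0 0 0 0 0 0;0 0 0 0 0 0 0"
}}

```text
time: 9.68
tcp_pos: [442.1, -281.8, 139.6]
orientation: [[-0.997, 0.074, 0.0], [0.074, 0.997, -0.0], [-0.0, -0.0, -1.0]]
wrist_force: [0.2, 0.1, 0.5]
width: 0.2
grasp_force: 0.0
```

Emit:
{"api": "drive_tool", "payload": {
  "deltas": "0 0 0 0 0 0 0;0 0 0 0 0 0 0;0 0 0 0 0 0 0;0 0 0 0 0 0 0;0 0 0 0 0 0 0;0 0 0 0 0 0 0;0 0 0 0 0 0 0;0 0 0 0 0 0 0"
}}

```text
time: 10.35
tcp_pos: [442.1, -281.9, 139.7]
orientation: [[-0.997, 0.074, 0.0], [0.074, 0.997, -0.0], [-0.0, -0.0, -1.0]]
wrist_force: [-0.1, -0.3, 0.5]
width: 0.3
grasp_force: 0.0
```

Emit:
{"api": "drive_tool", "payload": {
  "deltas": "0 0 0 0 0 0 0;0 0 0 0 0 0 0;0 0 0 0 0 0 0;0 0 0 0 0 0 0;0 0 0 0 0 0 0;0 0 0 0 0 0 0;0 0 0 0 0 0 0;0 0 0 0 0 0 0"
}}

```text
time: 11.02
tcp_pos: [442.1, -281.8, 139.6]
orientation: [[-0.997, 0.074, -0.0], [0.074, 0.997, -0.0], [0.0, -0.0, -1.0]]
wrist_force: [0.6, -0.7, -0.7]
width: 0.3
grasp_force: 0.0
```

The hold is done. Next is drawer_mid, at about (481,-8), with the fingertips about 35 mm above roof level.

Emit:
{"api": "drive_tool", "payload": {
  "deltas": "0 0 0.03 0 0 0 0;0 0 0.07 0 0 0 0;0 0 0.09 0 0 0 0;0.039 0.274 0.09 0 0 0 0;0.039 0.274 0.09 0 0 0 0;0.039 0.274 0.09 0 0 0 0;0.039 0.274 0.09 0 0 0 0;0.039 0.274 0.09 0 0 0 0"
}}

```text
time: 11.68
tcp_pos: [471.4, -73.8, 229.8]
orientation: [[-0.997, 0.074, 0.001], [0.074, 0.997, -0.0], [-0.001, -0.0, -1.0]]
wrist_force: [0.2, -0.3, -0.3]
width: 0.2
grasp_force: 0.0
```

Emit:
{"api": "drive_tool", "payload": {
  "deltas": "0 0 0 0 0 0 0;0 0 0 0 0 0 0;0 0 0 0 0 0 0"
}}

```text
time: 11.93
tcp_pos: [471.5, -75.9, 229.7]
orientation: [[-0.997, 0.073, 0.0], [0.073, 0.997, -0.001], [-0.0, -0.001, -1.0]]
wrist_force: [-0.8, -0.2, 0.7]
width: 0.3
grasp_force: 0.0
```

Emit:
{"api": "drive_tool", "payload": {
  "deltas": "0.005 0.034 0 0 0 0 0;0.0095 0.068 0 0 0 0 0;0.0095 0.068 0 0 0 0 0;0.0095 0.068 -0.02 0 0 0 0;0.0095 0.068 -0.045 0 0 0 0;0.0095 0.068 -0.06 0 0 0 0;0.0095 0.068 -0.068 0 0 0 0;0.0095 0.068 -0.068 0 0 0 0"
}}

```text
time: 12.6
tcp_pos: [479.8, -8.8, 159.7]
orientation: [[-0.997, 0.076, -0.004], [0.076, 0.997, 0.001], [0.004, 0.0, -1.0]]
wrist_force: [0.5, -0.2, 0.2]
width: 0.7
grasp_force: 0.0
```

Emit:
{"api": "drive_tool", "payload": {
  "deltas": "0 0 0 0 0 0 0;0 0 0 0 0 0 0;0 0 0 0 0 0 0;0 0 0 0 0 0 0;0 0 0 0 0 0 0;0 0 0 0 0 0 0;0 0 0 0 0 0 0;0 0 0 0 0 0 0"
}}

```text
time: 13.27
tcp_pos: [481.0, -7.5, 161.7]
orientation: [[-0.997, 0.074, 0.0], [0.074, 0.997, -0.0], [-0.0, -0.0, -1.0]]
wrist_force: [-0.4, 0.5, -0.8]
width: 0.6
grasp_force: 0.0
```

```bash
python3 - <<'E'
from h import *
d=snap('wrist','w3');print(d['s']['tcp_pos'].round(1))
W=world(d)
P=W[(W[...,2]>130)&(W[...,2]<146)&(W[...,0]<445)&(W[...,0]>390)&(abs(W[...,1])<100)]
print(len(P),cv2.boxPoints(cv2.minAreaRect(P[:,:2].astype('float32'))).round(1).tolist() if len(P) else 0)
E
```

```text
[481.   -7.5 161.7]
6613 [[411.6000061035156, -76.0], [425.5, -77.0], [436.29998779296875, 68.0999984741211], [422.29998779296875, 69.0999984741211]]
```

View pics/w3.png

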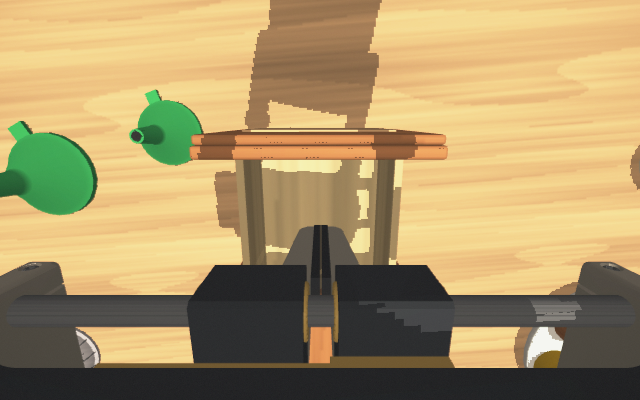

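The wrist view shows the fingertips (320,230) centred over the open drawer, 37 mm above roof level, with the board at (320,145). The arm is still and touching nothing. I'll hold a moment longer, then hand in.

Emit:
{"api": "drive_tool", "payload": {
  "deltas": "0 0 0 0 0 0 0;0 0 0 0 0 0 0;0 0 0 0 0 0 0;0 0 0 0 0 0 0;0 0 0 0 0 0 0;0 0 0 0 0 0 0;0 0 0 0 0 0 0;0 0 0 0 0 0 0"
}}

```text
time: 13.98
tcp_pos: [481.0, -7.6, 161.6]
orientation: [[-0.997, 0.074, 0.0], [0.074, 0.997, -0.0], [-0.0, -0.0, -1.0]]
wrist_force: [-0.5, -0.4, 0.4]
width: 0.4
grasp_force: 0.0
```

Emit:
{"api": "drive_tool", "payload": {
  "deltas": "0 0 0 0 0 0 0;0 0 0 0 0 0 0;0 0 0 0 0 0 0;0 0 0 0 0 0 0;0 0 0 0 0 0 0;0 0 0 0 0 0 0;0 0 0 0 0 0 0;0 0 0 0 0 0 0"
}}

```text
time: 14.65
tcp_pos: [481.0, -7.6, 161.6]
orientation: [[-0.997, 0.074, -0.0], [0.074, 0.997, -0.0], [0.0, -0.0, -1.0]]
wrist_force: [0.4, -0.4, -0.3]
width: 0.2
grasp_force: 0.0
```

```bash
python3 -c "
from station import bot
print(bot.close_job())"
```

```text
the job is handed in; nothing more can be done
None
```

The job is handed in at 14.7 s (no verdict returned): I pushed the drawer to its stop, pointed at the largest funnel's tip from about 35 mm above for over 2.5 s, and finished pointing still over the middle of the open drawer, touching nothing.

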